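Load the clip dispenser from the rack in reverse order

ROBOT

A 6-joint arm with a two-finger parallel gripper is mounted at the origin on the work surface. World frame = base frame: x ahead of the robot, y to its left, z up, the work surface at z = 0. Lengths are in m, angles in degrees, forces in N, time in s.
With the tool pointing down it reaches from about 0.25 to 0.725 m from the base axis. Payload 9.7 kg.
Tool frame: the origin (TCP) lies where the fingers leave the gripper's body, on its centre line; the fingertips stand 73 mm ahead of it and the grasp point (between the pads) lies 54 mm ahead of it; z points along the fingers, y is the line along which they close (so a half turn about z gives the same grasp; the last joint's range is limited). The gripper opens to 85 mm and grips with 20 to 120 N. Pads are 22 mm wide; open, the fingers measure 114 mm over their backs; the gripper's body (76 mm by 85 mm) begins 54 mm behind the grasp point. The pads swing forward as they close: fully open they stand 13 mm farther back than shut.
Start: joints at [0, 4.979, 10.078, 95.1, 0, 90], TCP at [0.55, -0, 0.304] pointing down, gripper open.
Joint ranges: [-179.16, 179.16], [-48.56, 103.87], [-65.8, 70.77], [-126.05, 130.52], [-82.76, 87.17], [-180, 180]. Speed limits (degrees/s): [127.2, 127.2, 147.25, 180, 180, 180].

INTERFACE

Orientations are given as [roll, pitch, yaw] about the fixed x, y, z axes, in that order (R = Rz(yaw) Ry(pitch) Rx(roll)).
In Python, from workcell import sensors, imaging, bot gives the robot as it stands.
- The arm moves only by the tool apply_moves, never from a script. Its argument "rows" is a list of rows, each a list of 3 entries, a list of its own where there are three numbers: the shift along the tool's x, y, z in units of 10 cm (1.0 is 10 cm), then the turn, a rotation vector about the tool's x, y, z in units of 30 degrees (1.0 is 30 degrees), then the opening, from 0 (shut) to 1 (fully open). A call has 1 to 20 rows; each row is the pose to reach, as a shift and turn from the pose commanded when the call began, along the tool's axes at that moment; what a row does not reach only later rows make up. A row lasts 1/10 s, in which the tool goes at most 50 mm and 8.59 degrees, less where a joint would pass 70% of its speed; a pose out of reach is approached as far as the arm can. A call with a number of a shift or a turn outside -1 to 1 is refused whole. A call with a gripper value outside its range is refused whole. The fingers move at their own pace and stop on an object; "force" is the grip in N (left out, the last holds). Time passes only in rows, so rows that repeat a pose let the fingers close. It gives the time, the measured TCP pose, the force, the opening and the grip force at its end, in the units of the state.
- sensors.get_obs(): the state, without advancing time (a new reading comes with each control period).
- imaging.camera(name): name is "scene" or "side" or "wrist"; returns (picture, depth): 480x640x3 uint8, red, green, blue; 480x640 float32, m along the optical axis (not along the pixel's ray), 0 where there is no reading.
- imaging.get_calibration(name): a dict with "intrinsics" (3x3 intrinsics, pixels), "world_from_camera" (4x4, takes a point from camera to world coordinates). Camera axes: x right, y down, z forward; pixel columns grow to the right and rows downward; lengths in m; the calibration is good to about 2 mm. A picture is of the moment at which its call begins: read the wrist's pose just before it. get_calibration takes no time and is no camera call; for the wrist camera it gives the pose at the moment of the call.
- bot.job_done(): hands the job in; it is judged then, once.
The state is a dict: "time": time; "q": joint angles; "qd": joint speeds; "joint_efforts": joint torques, N m; "ee_pos": TCP position; "tcp_rot": TCP orientation; "wrist_force": force on the tool from outside, world axes, zero at the start; "torque": the same for the moment, N m; "opening": finger opening in m; "grasp_force": force on a finger pad.
Only numpy, scipy, OpenCV 4.12 (cv2) and the standard library are available. Lean on these libraries where they do the work, as an engineer would, in place of code of your own. Each camera call takes 0.05 s, during which the arm holds its last target. There are 200 camera calls.

TASK

Load the dispenser's feed tray with the four bulldog clips from the wooden rack, one clip to a bay, with the row reversed: the clip that starts beside the card holder goes in the bay farthest from the gate, the next clip in the next bay, and so on, until the clip that starts farthest from the card holder stands right at the gate. Stand every clip upright on its jaws on the floor of its bay, clear of the ridges, and let go of it.

Things in the scene. Friction and masses are not known exactly. Their poses are not given: they have to be found in the camera images.
- clip_small_mid (a point): Centre of the smallest of four silver steel bulldog clips (about 28-84 g, rigid), standing on its jaws, 25 mm above its foot: 26 mm wide (y), 22 mm thick (x), 50 mm tall (z up). Its front and back faces (22 mm apart) are upright, parallel and can be pinched from above; the top 38 % is 14 mm wide. Starts on seat_small, within 6 mm of its middle, turned up to 0.15 rad.
- clip_medium_mid (a point): Centre of the second smallest of four silver steel bulldog clips (about 28-84 g, rigid), standing on its jaws, 27 mm above its foot: 33 mm wide (y), 22 mm thick (x), 54 mm tall (z up). Its front and back faces (22 mm apart) are upright, parallel and can be pinched from above; the top 38 % is 18 mm wide. Starts on seat_medium, within 6 mm of its middle, turned up to 0.15 rad.
- clip_large_mid (a point): Centre of the second largest of four silver steel bulldog clips (about 28-84 g, rigid), standing on its jaws, 29 mm above its foot: 40 mm wide (y), 22 mm thick (x), 58 mm tall (z up). Its front and back faces (22 mm apart) are upright, parallel and can be pinched from above; the top 38 % is 22 mm wide. Starts on seat_large, within 6 mm of its middle, turned up to 0.15 rad.
- clip_giant_mid (a point): Centre of the largest of four silver steel bulldog clips (about 28-84 g, rigid), standing on its jaws, 31 mm above its foot: 47 mm wide (y), 22 mm thick (x), 62 mm tall (z up). Its front and back faces (22 mm apart) are upright, parallel and can be pinched from above; the top 38 % is 26 mm wide. Starts on seat_giant, within 6 mm of its middle, turned up to 0.15 rad.
- seat_small: Fixed wooden seat block under clip_small at the start; four like blocks in a straight row, 68 mm apart, in any order, make the wooden rack. 50 mm (x) by 66 mm (y, along the row). Origin: middle of its underside, 6 mm above the bench; the clip's foot stands 14 mm above the bench. 5 mm ridges at its y ends, open front and back.
- seat_medium: Fixed wooden seat block under clip_medium at the start; four like blocks in a straight row, 68 mm apart, in any order, make the wooden rack. 50 mm (x) by 66 mm (y, along the row). Origin: middle of its underside, 6 mm above the bench; the clip's foot stands 14 mm above the bench. 5 mm ridges at its y ends, open front and back.
- seat_large: Fixed wooden seat block under clip_large at the start; four like blocks in a straight row, 68 mm apart, in any order, make the wooden rack. 50 mm (x) by 66 mm (y, along the row). Origin: middle of its underside, 6 mm above the bench; the clip's foot stands 14 mm above the bench. 5 mm ridges at its y ends, open front and back.
- seat_giant: Fixed wooden seat block under clip_giant at the start; four like blocks in a straight row, 68 mm apart, in any order, make the wooden rack. 50 mm (x) by 66 mm (y, along the row). Origin: middle of its underside, 6 mm above the bench; the clip's foot stands 14 mm above the bench. 5 mm ridges at its y ends, open front and back.
- tray: Fixed feed tray of the clip dispenser: a row of 4 bays, a shut gate (52 mm tall, not operated) across its +y end. Origin: middle of the underside, at bench height; y along the row. Bay floor 10 mm up; bay centres at x 0, y +102 (at the gate), +34, -34, -102 mm (farthest). Bays 64 mm (y) by 58 mm (x), ridges between them 4 mm thick, 8 mm above the floor; open front and back.
- card_holder: Fixed walnut business card holder with white cards, 100 (x) by 44 (y) by 62 mm tall, at either end of the wooden rack, in line with the seats, which lie 64, 132, 200 and 268 mm from it. Origin: middle of its underside, at bench height. A loose glass prism paperweight, 45 mm tall, stands at the rack's other end.
Not all that is in view belongs to the job. What is shaped like the part that bears clip_medium_mid but blue is not meant.

How it is judged (in metres and radians):
At the end, for the whole second after the job is handed in: Each clip is in its bay (seat nearest the card holder: bay farthest from the gate, and so on), centre within 21 mm of the bay centre along the row and 18 mm across, foot on the floor within 3 mm, upright within 0.12 rad, at rest (under 0.02 m/s) (((horizontal distance between seat_small and card_holder between 0.034 and 0.094 m and y of clip_small_mid in the frame of tray between -0.123 and -0.081 m) or (horizontal distance between seat_small and card_holder between 0.102 and 0.162 m and y of clip_small_mid in the frame of tray between -0.055 and -0.013 m) or (horizontal distance between seat_small and card_holder between 0.17 and 0.23 m and y of clip_small_mid in the frame of tray between 0.013 and 0.055 m) or (horizontal distance between seat_small and card_holder between 0.238 and 0.298 m and y of clip_small_mid in the frame of tray between 0.081 and 0.123 m)) and x of clip_small_mid in the frame of tray between -0.018 and 0.018 m and z of clip_small_mid in the frame of tray between 0.032 and 0.038 m and angle between each of clip_small_mid, clip_medium_mid, clip_large_mid, clip_giant_mid's own z axis and vertical below 0.12 rad and linear speed of each of clip_small, clip_medium, clip_large, clip_giant below 0.02 m/s and ((horizontal distance between seat_medium and card_holder between 0.034 and 0.094 m and y of clip_medium_mid in the frame of tray between -0.123 and -0.081 m) or (horizontal distance between seat_medium and card_holder between 0.102 and 0.162 m and y of clip_medium_mid in the frame of tray between -0.055 and -0.013 m) or (horizontal distance between seat_medium and card_holder between 0.17 and 0.23 m and y of clip_medium_mid in the frame of tray between 0.013 and 0.055 m) or (horizontal distance between seat_medium and card_holder between 0.238 and 0.298 m and y of clip_medium_mid in the frame of tray between 0.081 and 0.123 m)) and x of clip_medium_mid in the frame of tray between -0.018 and 0.018 m and z of clip_medium_mid in the frame of tray between 0.034 and 0.04 m and ((horizontal distance between seat_large and card_holder between 0.034 and 0.094 m and y of clip_large_mid in the frame of tray between -0.123 and -0.081 m) or (horizontal distance between seat_large and card_holder between 0.102 and 0.162 m and y of clip_large_mid in the frame of tray between -0.055 and -0.013 m) or (horizontal distance between seat_large and card_holder between 0.17 and 0.23 m and y of clip_large_mid in the frame of tray between 0.013 and 0.055 m) or (horizontal distance between seat_large and card_holder between 0.238 and 0.298 m and y of clip_large_mid in the frame of tray between 0.081 and 0.123 m)) and x of clip_large_mid in the frame of tray between -0.018 and 0.018 m and z of clip_large_mid in the frame of tray between 0.036 and 0.042 m and ((horizontal distance between seat_giant and card_holder between 0.034 and 0.094 m and y of clip_giant_mid in the frame of tray between -0.123 and -0.081 m) or (horizontal distance between seat_giant and card_holder between 0.102 and 0.162 m and y of clip_giant_mid in the frame of tray between -0.055 and -0.013 m) or (horizontal distance between seat_giant and card_holder between 0.17 and 0.23 m and y of clip_giant_mid in the frame of tray between 0.013 and 0.055 m) or (horizontal distance between seat_giant and card_holder between 0.238 and 0.298 m and y of clip_giant_mid in the frame of tray between 0.081 and 0.123 m)) and x of clip_giant_mid in the frame of tray between -0.018 and 0.018 m and z of clip_giant_mid in the frame of tray between 0.038 and 0.044 m); the robot touches nothing.
It also fails if it takes over 120 s, if anything falls off the work surface, if the arm or the gripper's body presses on something with over 40 N, if the wrist force passes 120 N, or if a joint passes its speed limit or range.

## Working session

There is one attempt and no reset: what is moved stays moved. The work goes in short steps, Python scripts to look and compute and a tool call to move; the robot and the scene stay as the last step left them, time stands still between calls to the robot, and variables do not carry over. Pictures are saved under pics/ and viewed, at most 14 in all, crops included, and the job is handed in when it is done.

Besides the shell and the picture viewer there is one more tool, called after ">>>" in YAML: its name, and indented under it one key for each argument. apply_moves: Moves the arm, as the interface text tells. Its arguments: {"type":"object","properties":{"rows":{"type":"array"},"force":{"type":"number"}},"required":["rows"]}

```bash
mkdir -p pics; python3 - <<'E'
from workcell import sensors, imaging, bot
import cv2,numpy as np
o=sensors.get_obs();print(o)
for n in("scene","side","wrist"):
    c=imaging.get_calibration(n);p,d=imaging.camera(n)
    np.savez(f"pics/{n}0.npz",p=p,d=d,K=c["intrinsics"],T=c["world_from_camera"])
    cv2.imwrite(f"pics/{n}0.png",p[:,:,::-1]);print(n,c["intrinsics"].round(1).tolist(),c["world_from_camera"].round(3).tolist())
E
```

```text
{'time': 0.0, 'q': array([ 7.59004452e-04,  5.01250861e+00,  1.00322175e+01,  9.50979206e+01,
       -2.86836300e-03,  8.99985918e+01]), 'qd': array([-0.00082717,  0.07435436, -0.05534022, -0.06065157, -0.03566894,
        0.02270525]), 'joint_efforts': array([ 7.68234549e-04, -5.20392072e+01,  4.64802504e+01,  1.63646933e-02,
        2.23589603e-05, -6.77332673e-05]), 'ee_pos': array([ 5.49870111e-01, -3.34905016e-06,  3.03149443e-01]), 'tcp_rot': array([-1.79921788e+02,  2.86643809e-03,  9.00021711e+01]), 'wrist_force': array([ 1.1225645 ,  0.04763536, -0.22606705]), 'torque': array([0.01951282, 0.02381177, 0.02473509]), 'grasp_force': 0.0, 'opening': 0.08520806876476512}
scene [[499.1, 0.0, 319.5], [0.0, 499.1, 242.7], [0.0, 0.0, 1.0]] [[-0.229, 0.54, -0.81, 1.164], [0.973, 0.136, -0.185, 0.118], [0.01, -0.831, -0.557, 0.508], [0.0, 0.0, 0.0, 1.0]]
side [[606.4, 0.0, 318.4], [0.0, 606.4, 240.7], [0.0, 0.0, 1.0]] [[1.0, 0.013, 0.021, 0.484], [-0.009, -0.59, 0.808, -0.923], [0.023, -0.808, -0.589, 0.706], [0.0, 0.0, 0.0, 1.0]]
wrist [[420.3, 0.0, 319.2], [0.0, 420.3, 243.1], [0.0, 0.0, 1.0]] [[1.0, -0.0, -0.002, 0.55], [-0.001, -0.952, -0.307, 0.08], [-0.002, 0.307, -0.952, 0.374], [0.0, 0.0, 0.0, 1.0]]
```

View pics/scene0.png

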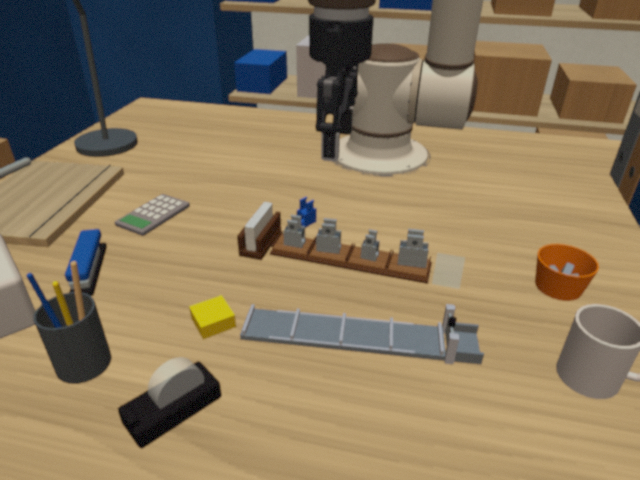

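View pics/side0.png

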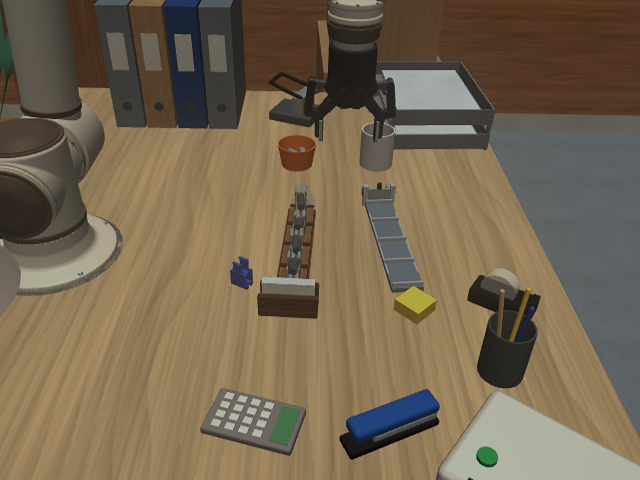

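View pics/wrist0.png

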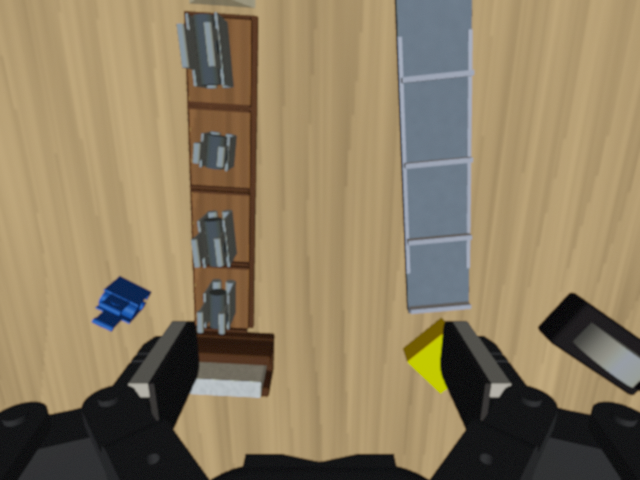

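The card holder is at the -y end (wrist pixel 233,365). From it the rack runs (218,305), (213,238), (213,150), (205,50), and it looks like medium/small, large, small, giant. The tray is at columns 400-470 with its gate toward +y, out of frame at the top. The blue decoy is at (122,303).

```bash
cat > h.py <<'E'
import numpy as np,cv2
from workcell import sensors,imaging,bot
def load(n): return np.load(f"pics/{n}.npz")
def grab(n,tag):
    c=imaging.get_calibration(n);p,d=imaging.camera(n)
    np.savez(f"pics/{tag}.npz",p=p,d=d,K=c["intrinsics"],T=c["world_from_camera"]);cv2.imwrite(f"pics/{tag}.png",p[:,:,::-1]);return load(tag)
def cloud(f):
    v,u=np.mgrid[:480,:640];d=f["d"];K=f["K"]
    P=np.stack([(u-K[0,2])/K[0,0]*d,(v-K[1,2])/K[1,1]*d,d],-1)
    P=P@f["T"][:3,:3].T+f["T"][:3,3];P[d==0]=np.nan;return P
def ray(f,uv,z):
    uv=np.atleast_2d(np.array(uv,float));K=f["K"]
    r=np.c_[(uv-[K[0,2],K[1,2]])/[K[0,0],K[1,1]],np.ones(len(uv))]@f["T"][:3,:3].T;o=f["T"][:3,3]
    return o+r*((z-o[2])/r[:,2])[:,None]
E
python3 - <<'E'
from h import *
for n in("wrist0","scene0"):
    f=load(n);P=cloud(f);X,Y,Z=np.moveaxis(P,-1,0)
    hsv=cv2.cvtColor(f["p"],cv2.COLOR_RGB2HSV);H,S,V=cv2.split(hsv)
    reg=(X>.25)&(X<.75)&(abs(Y)<.4)
    print(n,"table z",np.nanmedian(Z[reg&(S>60)&(abs(Z)<.006)]))
    gray=reg&(S<80)&(Z>.025)&(Z<.09)
    k,l,st,ce=cv2.connectedComponentsWithStats(gray.astype(np.uint8))
    for i in range(1,k):
        if st[i,4]>60:
            m=l==i;q=P[m];r=cv2.minAreaRect(q[:,:2].astype(np.float32)*1000)
            print("gray",ce[i].round(),st[i,4],"ztop",np.percentile(q[:,2],97).round(3),"rect",np.round(r[0],1),np.round(r[1],1),round(r[2],1))
    tr=(reg&(Z>.004)&(Z<.022)&(S<90)&(X>.5)).astype(np.uint8);tr=cv2.morphologyEx(tr,cv2.MORPH_OPEN,np.ones((3,3)))
    k,l,st,ce=cv2.connectedComponentsWithStats(tr)
    for i in range(1,k):
        if st[i,4]>400:
            q=P[l==i];r=cv2.minAreaRect(q[:,:2].astype(np.float32)*1000);print("tray",ce[i].round(),st[i,4],np.round(r,1) if 0 else r)
    br=(reg&(Z>.006)&(Z<.03)&(S>120)&(H<12)).astype(np.uint8);br=cv2.morphologyEx(br,cv2.MORPH_OPEN,np.ones((3,3)))
    k,l,st,ce=cv2.connectedComponentsWithStats(br)
    for i in range(1,k):
        if st[i,4]>150:
            q=P[l==i];print("rack",ce[i].round(),st[i,4],cv2.minAreaRect(q[:,:2].astype(np.float32)*1000))
f=load("wrist0")
print("rackcorners",ray(f,[(186,12),(257,17),(254,330),(194,325),(189,105),(251,107),(191,188),(251,190),(195,265),(250,266)],.019).round(4)[:,:2].tolist())
print("trayridges",ray(f,[(403,80),(470,72),(406,166),(470,159),(408,242),(470,236),(408,310),(470,306)],.018).round(4)[:,:2].tolist())
E
```

```text
wrist0 table z 0.0005273447303550394
gray [205.  49.] 3193 ztop 0.077 rect [469.7 118.1] [23.3 46.9] 2.2
gray [214. 152.] 1263 ztop 0.065 rect [469.1  47.1] [25.8 23.3] 81.1
gray [214. 242.] 1895 ztop 0.073 rect [463.9 -25.2] [23.4 39.9] 2.4
gray [217. 309.] 1344 ztop 0.069 rect [461.  -87.1] [33. 23.] 86.3
gray [230. 380.] 2221 ztop 0.064 rect [ 467.9 -154.4] [33.6 60.4] 80.6
tray [436. 150.] 21744 ((650.3359375, 28.230239868164062), (58.93000793457031, 268.7797546386719), 5.640566825866699)
scene0 table z 0.0018776628489684533
gray [307. 202.] 62 ztop 0.057 rect [366.4 -88.9] [24.3 24.8] 66.1
gray [257. 223.] 655 ztop 0.065 rect [ 457.1 -156.4] [28.4 93.4] 86.9
gray [294. 230.] 485 ztop 0.069 rect [425.4 -89.6] [103.2  32.8] 1.7
gray [328. 235.] 623 ztop 0.074 rect [466.2 -27. ] [26.  40.6] 3.4
gray [370. 244.] 380 ztop 0.065 rect [470.5  45.9] [26.1 24.7] 83.7
gray [414. 248.] 828 ztop 0.077 rect [472.  116.8] [26.7 46.6] 1.9
gray [ 90. 270.] 99 ztop 0.037 rect [ 616.6 -380.2] [91.2 13.9] 16.5
gray [449. 262.] 444 ztop 0.046 rect [482.1 176.4] [43.7 17.1] 85.2
gray [568. 268.] 98 
[... 332 characters left out ...]
 334.] 6969 ((648.760009765625, 58.57866668701172), (65.58395385742188, 332.2771301269531), 4.866621971130371)
tray [467. 337.] 551 ((631.3623046875, 206.6412811279297), (53.419246673583984, 34.14638137817383), 6.397665977478027)
tray [584. 385.] 667 ((668.382080078125, 351.13409423828125), (75.68061828613281, 32.03745651245117), 65.4759521484375)
rackcorners [[0.449, 0.1484], [0.5023, 0.145], [0.4872, -0.1213], [0.4307, -0.116], [0.4449, 0.0818], [0.4945, 0.0803], [0.4402, 0.0147], [0.4911, 0.013], [0.4372, -0.0553], [0.4867, -0.0563]]
trayridges [[0.6155, 0.1005], [0.6677, 0.1063], [0.6221, 0.0331], [0.6751, 0.0389], [0.6281, -0.0338], [0.6825, -0.0283], [0.6324, -0.1007], [0.69, -0.0966]]
```

Sizes confirm the order from the card holder: medium, large, small, giant. The tray origin is about (0.6485, 0.036) with yaw 5.5°. Starting with the medium clip.

```bash
cat >> h.py <<'E'
def go(*targets):
    "targets (x,y,tcp z,clip yaw deg): print rows from the present pose"
    from scipy.spatial.transform import Rotation as R
    o=sensors.get_obs();R0=R.from_euler("xyz",o["tcp_rot"],degrees=True)
    for x,y,z,a in targets:
        R1=R.from_euler("xyz",[180,0,90+a],degrees=True)
        print(np.round(R0.inv().apply(np.array([x,y,z])-o["ee_pos"])*10,3).tolist(),np.round((R0.inv()*R1).as_rotvec(degrees=True)/30,3).tolist())
E
python3 -c "
from h import *
go((.461,-.087,.204,-3.7),(.461,-.087,.099,-3.7))"
```

```text
[-0.87, -0.888, 0.994] [-0.002, -0.0, 0.123]
[-0.87, -0.887, 2.044] [-0.002, -0.0, 0.123]
```

>>> apply_moves:
  rows:
    - [[-0.87, -0.89, 0.4], [0, 0, 0.12], 0.7]
    - [[-0.87, -0.89, 0.4], [0, 0, 0.12], 0.7]
    - [[-0.87, -0.89, 0.4], [0, 0, 0.12], 0.7]
    - [[-0.87, -0.89, 1.0], [0, 0, 0.12], 0.7]
    - [[-0.87, -0.89, 1.0], [0, 0, 0.12], 0.7]
    - [[-0.87, -0.89, 1.0], [0, 0, 0.12], 0.7]
    - [[-0.87, -0.89, 1.0], [0, 0, 0.12], 0.7]
    - [[-0.87, -0.89, 1.0], [0, 0, 0.12], 0.7]
  force: 40

```text
time: 0.95
ee_pos: [0.4621, -0.0867, 0.2058]
tcp_rot: [179.9, 0.0, 86.4]
wrist_force: [-0.0, 0.5, 0.3]
opening: 0.0596
grasp_force: 0.0
```

```bash
python3 -c "
from h import *
grab('wrist','wA')
go((.461,-.087,.099,-3.7))"
```

```text
[-0.003, -0.012, 1.066] [0.004, 0.001, 0.005]
```

View pics/wA.png

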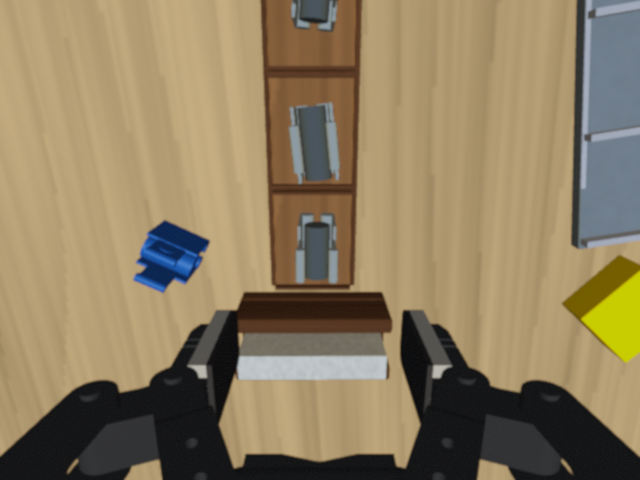

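The clip is centred between the fingers (318,250) with the yaw aligned, so I descend and grip.

>>> apply_moves:
  rows:
    - [[0, -0.01, 0.4], [0, 0, 0], 0.7]
    - [[0, -0.01, 0.8], [0, 0, 0], 0.7]
    - [[0, -0.01, 1.0], [0, 0, 0], 0.7]
    - [[0, -0.01, 1.0], [0, 0, 0], 0.7]
    - [[0, -0.01, 1.0], [0, 0, 0], 0.7]
    - [[0, -0.01, 1.0], [0, 0, 0], 0.7]

```text
time: 1.6
ee_pos: [0.4611, -0.0871, 0.106]
tcp_rot: [179.8, 0.0, 86.4]
wrist_force: [0.3, -0.3, 0.1]
opening: 0.06
grasp_force: 0.0
```

```bash
python3 -c "
from h import *
go((.461,-.087,.099,-3.7))"
```

```text
[0.001, -0.002, 0.07] [0.006, 0.001, 0.004]
```

>>> apply_moves:
  rows:
    - [[0, 0, 0.07], [0, 0, 0], 0.7]
    - [[0, 0, 0.07], [0, 0, 0], 0.5]
    - [[0, 0, 0.07], [0, 0, 0], 0.35]
    - [[0, 0, 0.07], [0, 0, 0], 0.2]
    - [[0, 0, 0.07], [0, 0, 0], 0.1]
    - [[0, 0, 0.07], [0, 0, 0], 0.1]
    - [[0, 0, 0.07], [0, 0, 0], 0.1]
    - [[0, 0, 0.07], [0, 0, 0], 0.1]
    - [[0, 0, 0.07], [0, 0, 0], 0.1]
    - [[0, 0, 0.07], [0, 0, 0], 0.1]

```text
time: 2.6
ee_pos: [0.4601, -0.087, 0.0972]
tcp_rot: [180.0, 0.0, 86.4]
wrist_force: [-0.8, -0.4, 5.3]
opening: 0.0213
grasp_force: 39.7
```

```bash
python3 -c "
from h import *
o=sensors.get_obs();print(o['ee_pos'],o['grasp_force'])
go((.461,-.087,.18,-3.7),(.56,-.08,.18,5.5),(.6583,-.0653,.18,5.5))"
```

```text
[ 0.46012    -0.0869673   0.09719295] 39.74114075303078
[0.0, 0.009, -0.828] [0.001, 0.0, 0.003]
[0.132, 0.993, -0.828] [0.001, 0.0, -0.303]
[0.341, 1.965, -0.827] [0.001, 0.0, -0.303]
```

>>> apply_moves:
  rows:
    - [[0, 0, -0.4], [0, 0, 0], 0.1]
    - [[0, 0, -0.8], [0, 0, 0], 0.1]
    - [[0.05, 0.4, -0.8], [0, 0, -0.1], 0.1]
    - [[0.1, 0.7, -0.8], [0, 0, -0.2], 0.1]
    - [[0.13, 1.0, -0.8], [0, 0, -0.3], 0.1]
    - [[0.13, 1.0, -0.8], [0, 0, -0.3], 0.1]
    - [[0.13, 1.0, -0.8], [0, 0, -0.3], 0.1]

```text
time: 3.3
ee_pos: [0.5605, -0.0801, 0.1757]
tcp_rot: [-179.9, -0.0, 95.4]
wrist_force: [0.2, 0.6, -0.3]
opening: 0.0214
grasp_force: 39.6
```

```bash
python3 -c "
from h import *
f=grab('wrist','wT')
# tray ridges: bright vs floor
go((.6583,-.0653,.18,5.5),(.6583,-.0653,.094,5.5))"
```

```text
[0.056, 0.992, -0.04] [-0.003, -0.001, -0.004]
[0.056, 0.993, 0.82] [-0.003, -0.001, -0.004]
```

View pics/wT.png

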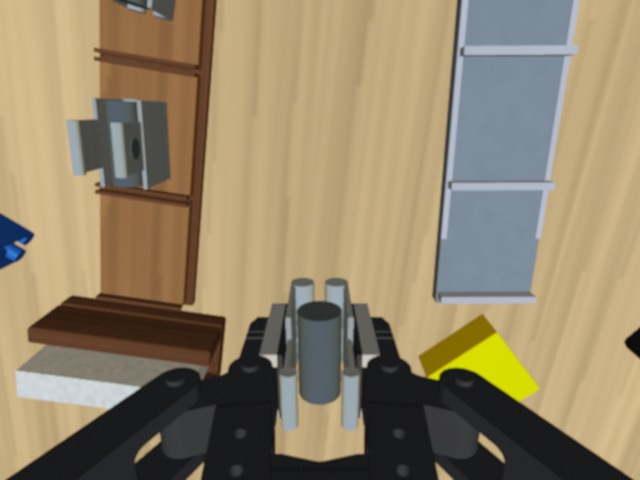

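The clip is held straight at (320,350). The bay ridges show at rows 299, 186 and 50. I'll recheck the bay position from here.

```bash
python3 -c "
from h import *
f=load('wT')
r=ray(f,[(435,298),(535,299),(447,186),(553,186),(460,50),(577,50)],.018)[:,:2];m=(r[::2]+r[1::2])/2;print(m.round(4));d=m[2]-m[0];print(np.degrees(np.arctan2(-d[0],d[1])))
print('bays',((m[0]+m[1])/2),(m[1]+m[2])/2)"
```

```text
[[ 0.6608 -0.099 ]
 [ 0.6545 -0.0319]
 [ 0.6484  0.0357]]
5.256702186257112
bays [ 0.65767022 -0.06543518] [0.65147338 0.00191808]
```

>>> apply_moves:
  rows:
    - [[0.05, 0.4, 0], [0, 0, 0], 0.1]
    - [[0.05, 0.8, 0], [0, 0, 0], 0.1]
    - [[0.05, 1.0, 0], [0, 0, 0], 0.1]
    - [[0.05, 1.0, 0], [0, 0, 0], 0.1]
    - [[0.05, 1.0, 0.2], [0, 0, 0], 0.1]
    - [[0.05, 1.0, 0.4], [0, 0, 0], 0.1]
    - [[0.05, 1.0, 0.6], [0, 0, 0], 0.1]
    - [[0.05, 1.0, 0.6], [0, 0, 0], 0.1]
    - [[0.05, 1.0, 0.6], [0, 0, 0], 0.1]

```text
time: 4.25
ee_pos: [0.6589, -0.066, 0.1176]
tcp_rot: [-180.0, -0.0, 95.4]
wrist_force: [0.8, 0.1, 0.3]
opening: 0.0217
grasp_force: 39.8
```

```bash
python3 -c "
from h import *
go((.6583,-.0653,.094,5.5))"
```

```text
[0.008, -0.005, 0.236] [-0.001, -0.0, -0.004]
```

>>> apply_moves:
  rows:
    - [[0.01, 0, 0.12], [0, 0, 0], 0.1]
    - [[0.01, 0, 0.19], [0, 0, 0], 0.1]
    - [[0.01, 0, 0.23], [0, 0, 0], 0.1]
    - [[0.01, 0, 0.23], [0, 0, 0], 0.1]
    - [[0.01, 0, 0.23], [0, 0, 0], 0.1]
    - [[0.01, 0, 0.23], [0, 0, 0], 0.1]

```text
time: 4.85
ee_pos: [0.6596, -0.0649, 0.0938]
tcp_rot: [-180.0, 0.0, 95.4]
wrist_force: [0.8, 0.3, 0.1]
opening: 0.0216
grasp_force: 39.7
```

>>> apply_moves:
  rows:
    - [[0, 0, 0.01], [0, 0, 0], 0.1]
    - [[0, 0, 0.01], [0, 0, 0], 0.1]
    - [[0, 0, 0.01], [0, 0, 0], 0.1]

```text
time: 5.15
ee_pos: [0.6597, -0.0649, 0.0933]
tcp_rot: [180.0, 0.0, 95.4]
wrist_force: [-0.6, 0.6, 2.7]
opening: 0.0218
grasp_force: 40.1
```

Contact. Release and rise, then head for the next clip (large).

>>> apply_moves:
  rows:
    - [[0, 0, 0], [0, 0, 0], 0.35]
    - [[0, 0, 0], [0, 0, 0], 0.5]
    - [[0, 0, 0], [0, 0, 0], 0.7]
    - [[0, 0, 0], [0, 0, 0], 0.7]
    - [[0, 0, 0], [0, 0, 0], 0.7]
    - [[0, 0, -0.3], [0, 0, 0], 0.7]
    - [[0, 0, -0.7], [0, 0, 0], 0.7]
    - [[0, 0, -1.0], [0, 0, 0], 0.7]
    - [[0, 0, -1.0], [0, 0, 0], 0.7]
    - [[0, 0, -1.0], [0, 0, 0], 0.7]

```text
time: 6.15
ee_pos: [0.6599, -0.0649, 0.1934]
tcp_rot: [179.9, 0.0, 95.4]
wrist_force: [0.0, -0.3, 0.3]
opening: 0.0598
grasp_force: 0.0
```

```bash
python3 -c "
from h import *
f=grab('wrist','wP1')
go((.464,-.0255,.190,2.6))"
```

```text
[0.576, -1.909, 0.023] [-0.001, -0.0, 0.093]
```

View pics/wP1.png

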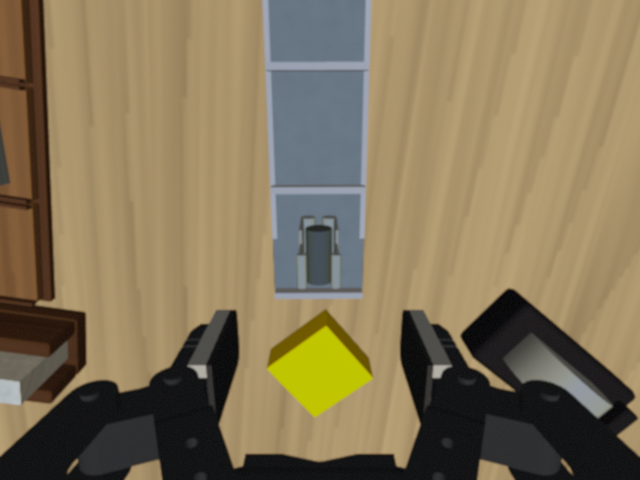

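The medium clip stands centred in the far bay (320,250). Going to the large one.

>>> apply_moves:
  rows:
    - [[0.1, -0.4, 0], [0, 0, 0.05], 0.7]
    - [[0.2, -0.8, 0], [0, 0, 0.09], 0.7]
    - [[0.29, -1.0, 0], [0, 0, 0.09], 0.7]

```text
time: 6.5
ee_pos: [0.5543, -0.0452, 0.1907]
tcp_rot: [-179.8, -0.0, 92.6]
wrist_force: [-0.1, 0.2, -0.4]
opening: 0.0601
grasp_force: 0.0
```

```bash
python3 -c "
from h import *
go((.464,-.0255,.190,2.6))"
```

```text
[0.239, -0.893, 0.011] [-0.008, -0.001, 0.001]
```

>>> apply_moves:
  rows:
    - [[0.12, -0.45, 0], [0, 0, 0], 0.7]
    - [[0.24, -0.9, 0], [0, 0, 0], 0.7]
    - [[0.24, -0.9, 0], [0, 0, 0], 0.7]
    - [[0.24, -0.9, 0], [0, 0, 0], 0.7]
    - [[0.24, -0.9, 0], [0, 0, 0], 0.7]
    - [[0.24, -0.9, 0], [0, 0, 0], 0.7]

```text
time: 7.1
ee_pos: [0.4671, -0.0258, 0.1924]
tcp_rot: [-180.0, -0.0, 92.7]
wrist_force: [0.4, 0.2, 0.3]
opening: 0.0604
grasp_force: 0.0
```

```bash
cat >> h.py <<'E'
def clips(f,zmin=.025):
    P=cloud(f);X,Y,Z=np.moveaxis(P,-1,0);S=cv2.cvtColor(f["p"],cv2.COLOR_RGB2HSV)[...,1]
    g=((X>.42)&(X<.72)&(abs(Y)<.25)&(S<80)&(Z>zmin)&(Z<.085)).astype(np.uint8)
    k,l,st,ce=cv2.connectedComponentsWithStats(g)
    for i in range(1,k):
        if st[i,4]>300:
            q=P[l==i];r=cv2.minAreaRect(q[:,:2].astype(np.float32)*1000);print(ce[i].round(),st[i,4],np.percentile(q[:,2],97).round(3),np.round(r[0],1),np.round(r[1],1),round(r[2],1))
E
python3 -c "
from h import *
clips(grab('wrist','wB'))
go((.464,-.0255,.101,2.6))"
```

```text
[344.   8.] 671 0.053 [471.9  97.9] [18.5 10.6] 18.1
[330. 122.] 2374 0.065 [468.5  47.1] [25.6 22.8] 81.5
[313. 260.] 3167 0.073 [463.8 -25.1] [22.9 40.1] 2.1
[622. 330.] 1974 0.055 [654.1 -66. ] [16.  33.9] 0.2
[292. 443.] 3710 0.063 [ 458.3 -143.2] [77.7 18.8] 5.6
[0.005, -0.029, 0.914] [-0.002, -0.0, 0.003]
```

>>> apply_moves:
  rows:
    - [[0, -0.03, 0.3], [0, 0, 0], 0.7]
    - [[0, -0.03, 0.6], [0, 0, 0], 0.7]
    - [[0, -0.03, 0.8], [0, 0, 0], 0.7]
    - [[0, -0.03, 0.91], [0, 0, 0], 0.7]
    - [[0, -0.03, 0.91], [0, 0, 0], 0.7]
    - [[0, -0.03, 0.91], [0, 0, 0], 0.5]
    - [[0, -0.03, 0.91], [0, 0, 0], 0.35]
    - [[0, -0.03, 0.91], [0, 0, 0], 0.2]
    - [[0, -0.03, 0.91], [0, 0, 0], 0.1]
    - [[0, -0.03, 0.91], [0, 0, 0], 0.1]
    - [[0, -0.03, 0.91], [0, 0, 0], 0.1]
    - [[0, -0.03, 0.91], [0, 0, 0], 0.1]
    - [[0, -0.03, 0.91], [0, 0, 0], 0.1]
    - [[0, -0.03, 0.91], [0, 0, 0], 0.1]

```text
time: 8.55
ee_pos: [0.464, -0.0258, 0.1031]
tcp_rot: [179.9, 0.0, 92.7]
wrist_force: [-0.8, -0.1, 6.3]
opening: 0.0215
grasp_force: 39.9
```

```bash
python3 -c "
from h import *
go((.56,-.01,.18,5.5),(.6515,.002,.18,5.5))"
```

```text
[0.113, 0.968, -0.767] [0.004, 0.001, -0.093]
[0.19, 1.888, -0.764] [0.004, 0.001, -0.093]
```

>>> apply_moves:
  rows:
    - [[0, 0, -0.4], [0, 0, 0], 0.1]
    - [[0, 0, -0.75], [0, 0, 0], 0.1]
    - [[0.05, 0.4, -0.77], [0, 0, -0.05], 0.1]
    - [[0.08, 0.7, -0.77], [0, 0, -0.09], 0.1]
    - [[0.11, 0.97, -0.77], [0, 0, -0.09], 0.1]
    - [[0.11, 0.97, -0.77], [0, 0, -0.09], 0.1]
    - [[0.11, 0.97, -0.77], [0, 0, -0.09], 0.1]
    - [[0.11, 0.97, -0.77], [0, 0, -0.09], 0.1]

```text
time: 9.35
ee_pos: [0.559, -0.0103, 0.1789]
tcp_rot: [-180.0, -0.0, 95.4]
wrist_force: [0.4, -0.6, -0.2]
opening: 0.0213
grasp_force: 39.7
```

```bash
python3 -c "
from h import *
go((.6515,.002,.18,5.5),(.6515,.002,.099,5.5))"
```

```text
[0.036, 0.933, -0.012] [-0.001, -0.0, -0.004]
[0.036, 0.933, 0.798] [-0.001, -0.0, -0.004]
```

>>> apply_moves:
  rows:
    - [[0.03, 0.4, 0], [0, 0, 0], 0.1]
    - [[0.04, 0.8, 0], [0, 0, 0], 0.1]
    - [[0.04, 0.93, 0], [0, 0, 0], 0.1]
    - [[0.04, 0.93, 0], [0, 0, 0], 0.1]
    - [[0.04, 0.93, 0.3], [0, 0, 0], 0.1]
    - [[0.04, 0.93, 0.5], [0, 0, 0], 0.1]
    - [[0.04, 0.93, 0.65], [0, 0, 0], 0.1]
    - [[0.04, 0.93, 0.73], [0, 0, 0], 0.1]
    - [[0.04, 0.93, 0.76], [0, 0, 0], 0.1]
    - [[0.04, 0.93, 0.78], [0, 0, 0], 0.1]
    - [[0.04, 0.93, 0.78], [0, 0, 0], 0.1]
    - [[0.04, 0.93, 0.78], [0, 0, 0], 0.1]
    - [[0.04, 0.93, 0.78], [0, 0, 0], 0.1]

```text
time: 10.65
ee_pos: [0.6522, 0.0025, 0.1015]
tcp_rot: [179.9, 0.0, 95.4]
wrist_force: [-1.1, 0.3, -1.3]
opening: 0.0216
grasp_force: 39.9
```

>>> apply_moves:
  rows:
    - [[0, 0, 0.015], [0, 0, 0], 0.1]
    - [[0, 0, 0.02], [0, 0, 0], 0.1]
    - [[0, 0, 0.02], [0, 0, 0], 0.1]
    - [[0, 0, 0.02], [0, 0, 0], 0.1]

```text
time: 11.05
ee_pos: [0.652, 0.0025, 0.0992]
tcp_rot: [180.0, 0.0, 95.4]
wrist_force: [-0.7, 0.5, 2.7]
opening: 0.0215
grasp_force: 40.1
```

Contact; release and rise.

>>> apply_moves:
  rows:
    - [[0, 0, 0], [0, 0, 0], 0.35]
    - [[0, 0, 0], [0, 0, 0], 0.5]
    - [[0, 0, 0], [0, 0, 0], 0.7]
    - [[0, 0, 0], [0, 0, 0], 0.7]
    - [[0, 0, 0], [0, 0, 0], 0.7]
    - [[0, 0, -0.3], [0, 0, 0], 0.7]
    - [[0, 0, -0.6], [0, 0, 0], 0.7]
    - [[0, 0, -0.9], [0, 0, 0], 0.7]
    - [[0, -0.4, -0.95], [0, 0, 0], 0.7]
    - [[0.2, -0.8, -0.95], [0, 0, 0.2], 0.7]
    - [[0.4, -1.0, -0.95], [0, 0, 0.46], 0.7]
    - [[0.4, -1.0, -0.95], [0, 0, 0.46], 0.7]
    - [[0.4, -1.0, -0.95], [0, 0, 0.46], 0.7]

```text
time: 12.35
ee_pos: [0.5486, 0.0331, 0.1944]
tcp_rot: [179.9, -0.0, 81.7]
wrist_force: [0.0, -0.9, 0.4]
opening: 0.0598
grasp_force: 0.0
```

```bash
python3 -c "
from h import *
go((.469,.047,.190,-8))"
```

```text
[0.023, -0.808, 0.043] [0.002, -0.0, -0.009]
```

>>> apply_moves:
  rows:
    - [[0.02, -0.4, 0.04], [0, 0, 0], 0.7]
    - [[0.02, -0.8, 0.04], [0, 0, 0], 0.7]
    - [[0.02, -0.81, 0.04], [0, 0, 0], 0.7]
    - [[0.02, -0.81, 0.04], [0, 0, 0], 0.7]
    - [[0.02, -0.81, 0.04], [0, 0, 0], 0.7]

```text
time: 12.85
ee_pos: [0.4699, 0.0464, 0.1901]
tcp_rot: [179.9, -0.0, 81.6]
wrist_force: [0.2, -0.5, 0.0]
opening: 0.0603
grasp_force: 0.0
```

```bash
python3 -c "
from h import *
clips(grab('wrist','wC'))
go((.469,.047,.097,-8))"
```

```text
[291.  23.] 2264 0.045 [473.3 167.4] [22.7 24.9] 86.4
[294. 125.] 4815 0.077 [469.5 118.4] [22.8 46.7] 2.7
[317. 259.] 2106 0.065 [468.6  47.4] [25.9 22.4] 81.2
[625. 284.] 1944 0.048 [643.1   2.7] [40.9 12.2] 85.6
[628. 380.] 1148 0.045 [653.6 -65.5] [12.4 34.1] 5.6
[0.004, -0.01, 0.93] [0.001, -0.0, -0.013]
```

>>> apply_moves:
  rows:
    - [[0, -0.01, 0.3], [0, 0, 0], 0.7]
    - [[0, -0.01, 0.6], [0, 0, 0], 0.7]
    - [[0, -0.01, 0.8], [0, 0, 0], 0.7]
    - [[0, -0.01, 0.92], [0, 0, 0], 0.7]
    - [[0, -0.01, 0.92], [0, 0, 0], 0.7]
    - [[0, -0.01, 0.92], [0, 0, 0], 0.5]
    - [[0, -0.01, 0.92], [0, 0, 0], 0.35]
    - [[0, -0.01, 0.92], [0, 0, 0], 0.2]
    - [[0, -0.01, 0.92], [0, 0, 0], 0.1]
    - [[0, -0.01, 0.92], [0, 0, 0], 0.1]
    - [[0, -0.01, 0.92], [0, 0, 0], 0.1]
    - [[0, -0.01, 0.92], [0, 0, 0], 0.1]
    - [[0, -0.01, 0.92], [0, 0, 0], 0.1]
    - [[0, -0.01, 0.92], [0, 0, 0], 0.1]

```text
time: 14.3
ee_pos: [0.4685, 0.0469, 0.0991]
tcp_rot: [179.9, -0.0, 81.6]
wrist_force: [-0.3, -0.6, 6.2]
opening: 0.0214
grasp_force: 39.7
```

```bash
python3 -c "
from h import *
go((.56,.06,.18,5.5),(.6452,.070,.18,5.5))"
```

```text
[0.264, 0.888, -0.806] [0.005, -0.0, -0.463]
[0.487, 1.717, -0.804] [0.005, -0.0, -0.463]
```

>>> apply_moves:
  rows:
    - [[0, 0, -0.4], [0, 0, 0], 0.1]
    - [[0, 0, -0.75], [0, 0, 0], 0.1]
    - [[0.1, 0.35, -0.8], [0, 0, -0.2], 0.1]
    - [[0.2, 0.7, -0.8], [0, 0, -0.4], 0.1]
    - [[0.26, 0.89, -0.8], [0, 0, -0.46], 0.1]
    - [[0.26, 0.89, -0.8], [0, 0, -0.46], 0.1]
    - [[0.26, 0.89, -0.8], [0, 0, -0.46], 0.1]
    - [[0.26, 0.89, -0.8], [0, 0, -0.46], 0.1]

```text
time: 15.1
ee_pos: [0.5589, 0.0595, 0.1779]
tcp_rot: [-180.0, 0.0, 95.4]
wrist_force: [-0.7, -0.6, -0.3]
opening: 0.0211
grasp_force: 39.4
```

```bash
python3 -c "
from h import *
go((.6452,.070,.18,5.5),(.6452,.070,.0955,5.5))"
```

```text
[0.024, 0.869, -0.021] [-0.001, 0.0, -0.004]
[0.024, 0.87, 0.824] [-0.001, 0.0, -0.004]
```

>>> apply_moves:
  rows:
    - [[0.02, 0.4, 0], [0, 0, 0], 0.1]
    - [[0.02, 0.75, 0], [0, 0, 0], 0.1]
    - [[0.02, 0.86, 0], [0, 0, 0], 0.1]
    - [[0.02, 0.86, 0], [0, 0, 0], 0.1]
    - [[0.02, 0.86, 0.3], [0, 0, 0], 0.1]
    - [[0.02, 0.86, 0.5], [0, 0, 0], 0.1]
    - [[0.02, 0.86, 0.65], [0, 0, 0], 0.1]
    - [[0.02, 0.86, 0.74], [0, 0, 0], 0.1]
    - [[0.02, 0.86, 0.78], [0, 0, 0], 0.1]
    - [[0.02, 0.86, 0.8], [0, 0, 0], 0.1]
    - [[0.02, 0.86, 0.81], [0, 0, 0], 0.1]
    - [[0.02, 0.86, 0.81], [0, 0, 0], 0.1]
    - [[0.02, 0.86, 0.81], [0, 0, 0], 0.1]

```text
time: 16.4
ee_pos: [0.6453, 0.0697, 0.0975]
tcp_rot: [179.9, -0.0, 95.4]
wrist_force: [0.4, -0.7, 0.2]
opening: 0.0213
grasp_force: 39.7
```

>>> apply_moves:
  rows:
    - [[0, 0, 0.015], [0, 0, 0], 0.1]
    - [[0, 0, 0.02], [0, 0, 0], 0.1]
    - [[0, 0, 0.02], [0, 0, 0], 0.1]
    - [[0, 0, 0.02], [0, 0, 0], 0.1]

```text
time: 16.8
ee_pos: [0.6451, 0.0697, 0.0952]
tcp_rot: [180.0, 0.0, 95.4]
wrist_force: [0.4, -0.5, 2.5]
opening: 0.0215
grasp_force: 39.9
```

>>> apply_moves:
  rows:
    - [[0, 0, 0], [0, 0, 0], 0.35]
    - [[0, 0, 0], [0, 0, 0], 0.5]
    - [[0, 0, 0], [0, 0, 0], 0.7]
    - [[0, 0, 0], [0, 0, 0], 0.7]
    - [[0, 0, 0], [0, 0, 0], 0.7]
    - [[0, 0, -0.3], [0, 0, 0], 0.7]
    - [[0, 0, -0.6], [0, 0, 0], 0.7]
    - [[0, 0, -0.9], [0, 0, 0], 0.7]
    - [[0, -0.4, -1.0], [0, 0, 0], 0.7]
    - [[0.2, -0.8, -1.0], [0, 0, 0.1], 0.7]
    - [[0.4, -1.0, -1.0], [0, 0, 0.1], 0.7]
    - [[0.4, -1.0, -1.0], [0, 0, 0.1], 0.7]
    - [[0.4, -1.0, -1.0], [0, 0, 0.1], 0.7]

```text
time: 18.1
ee_pos: [0.5417, 0.1003, 0.1954]
tcp_rot: [179.9, 0.0, 92.5]
wrist_force: [0.6, -0.3, 0.1]
opening: 0.0596
grasp_force: 0.0
```

```bash
python3 -c "
from h import *
go((.4697,.1183,.196,2.4))"
```

```text
[0.21, -0.711, -0.007] [0.002, -0.0, 0.002]
```

>>> apply_moves:
  rows:
    - [[0.1, -0.35, 0], [0, 0, 0], 0.7]
    - [[0.2, -0.7, 0], [0, 0, 0], 0.7]
    - [[0.21, -0.71, 0], [0, 0, 0], 0.7]
    - [[0.21, -0.71, 0], [0, 0, 0], 0.7]
    - [[0.21, -0.71, 0], [0, 0, 0], 0.7]

```text
time: 18.6
ee_pos: [0.471, 0.1178, 0.195]
tcp_rot: [180.0, 0.0, 92.4]
wrist_force: [-0.4, -0.2, -0.5]
opening: 0.0599
grasp_force: 0.0
```

```bash
python3 -c "
from h import *
f=grab('wrist','wD');clips(f)
go((.4697,.1183,.103,2.4))"
```

```text
[329. 144.] 3566 0.045 [473.9 178.2] [44.2 24.9] 86.4
[591. 154.] 1551 0.049 [620. 181.] [40.1 12.3] 7.1
[316. 259.] 3706 0.077 [469.4 118.7] [22.6 46.6] 2.5
[602. 340.] 2919 0.06 [644.4  69.8] [24.  27.1] 5.6
[604. 414.] 761 0.066 [656.2  20.4] [10.9 20.2] 51.7
[0.006, -0.012, 0.918] [0.0, 0.0, -0.001]
```

View pics/wD.png

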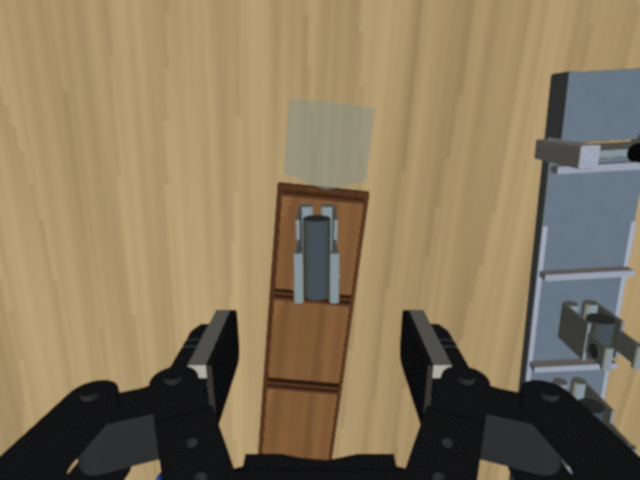

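The giant is centred between the fingers at (317,258), the paperweight at (330,144) is clear, and the small clip stands in its bay at (602,335).

>>> apply_moves:
  rows:
    - [[0, -0.01, 0.3], [0, 0, 0], 0.7]
    - [[0, -0.01, 0.6], [0, 0, 0], 0.7]
    - [[0, -0.01, 0.8], [0, 0, 0], 0.7]
    - [[0, -0.01, 0.91], [0, 0, 0], 0.7]
    - [[0, -0.01, 0.91], [0, 0, 0], 0.7]
    - [[0, -0.01, 0.91], [0, 0, 0], 0.5]
    - [[0, -0.01, 0.91], [0, 0, 0], 0.35]
    - [[0, -0.01, 0.91], [0, 0, 0], 0.2]
    - [[0, -0.01, 0.91], [0, 0, 0], 0.1]
    - [[0, -0.01, 0.91], [0, 0, 0], 0.1]
    - [[0, -0.01, 0.91], [0, 0, 0], 0.1]
    - [[0, -0.01, 0.91], [0, 0, 0], 0.1]
    - [[0, -0.01, 0.91], [0, 0, 0], 0.1]
    - [[0, -0.01, 0.91], [0, 0, 0], 0.1]

```text
time: 20.05
ee_pos: [0.4695, 0.1182, 0.1052]
tcp_rot: [179.9, -0.0, 92.4]
wrist_force: [0.0, 0.1, 5.8]
opening: 0.0215
grasp_force: 40.1
```

```bash
python3 -c "
from h import *
f=load('wD');print(ray(f,[(540,273),(633,272)],.018).round(4),ray(f,[(552,170),(640,166)],.010).round(4))
go((.56,.13,.19,5.5),(.6387,.1377,.19,5.5))"
```

```text
[[0.6112 0.1037 0.018 ]
 [0.6699 0.1068 0.018 ]] [[0.6096 0.1675 0.01  ]
 [0.6621 0.172  0.01  ]]
[0.08, 0.911, -0.846] [0.005, -0.001, -0.103]
[0.124, 1.7, -0.844] [0.005, -0.001, -0.103]
```

>>> apply_moves:
  rows:
    - [[0, 0, -0.4], [0, 0, 0], 0.1]
    - [[0, 0, -0.8], [0, 0, 0], 0.1]
    - [[0.04, 0.4, -0.85], [0, 0, -0.05], 0.1]
    - [[0.08, 0.75, -0.85], [0, 0, -0.1], 0.1]
    - [[0.08, 0.91, -0.85], [0, 0, -0.1], 0.1]
    - [[0.08, 0.91, -0.85], [0, 0, -0.1], 0.1]
    - [[0.08, 0.91, -0.85], [0, 0, -0.1], 0.1]
    - [[0.08, 0.91, -0.85], [0, 0, -0.1], 0.1]

```text
time: 20.85
ee_pos: [0.5586, 0.1298, 0.1889]
tcp_rot: [-180.0, 0.0, 95.4]
wrist_force: [0.5, -0.8, 0.2]
opening: 0.0218
grasp_force: 39.7
```

```bash
python3 -c "
from h import *
go((.6387,.1377,.19,5.5),(.6387,.1377,.1012,5.5))"
```

```text
[0.004, 0.805, -0.011] [-0.001, 0.0, -0.003]
[0.004, 0.806, 0.877] [-0.001, 0.0, -0.003]
```

>>> apply_moves:
  rows:
    - [[0, 0.4, 0], [0, 0, 0], 0.1]
    - [[0, 0.7, 0], [0, 0, 0], 0.1]
    - [[0, 0.8, 0], [0, 0, 0], 0.1]
    - [[0, 0.8, 0], [0, 0, 0], 0.1]
    - [[0, 0.8, 0.3], [0, 0, 0], 0.1]
    - [[0, 0.8, 0.5], [0, 0, 0], 0.1]
    - [[0, 0.8, 0.7], [0, 0, 0], 0.1]
    - [[0, 0.8, 0.8], [0, 0, 0], 0.1]
    - [[0, 0.8, 0.84], [0, 0, 0], 0.1]
    - [[0, 0.8, 0.86], [0, 0, 0], 0.1]
    - [[0, 0.8, 0.86], [0, 0, 0], 0.1]
    - [[0, 0.8, 0.86], [0, 0, 0], 0.1]
    - [[0, 0.8, 0.86], [0, 0, 0], 0.1]

```text
time: 22.15
ee_pos: [0.6394, 0.1374, 0.1037]
tcp_rot: [179.9, -0.0, 95.4]
wrist_force: [-0.2, -0.3, -0.6]
opening: 0.0217
grasp_force: 39.8
```

>>> apply_moves:
  rows:
    - [[0, 0, 0.015], [0, 0, 0], 0.1]
    - [[0, 0, 0.022], [0, 0, 0], 0.1]
    - [[0, 0, 0.022], [0, 0, 0], 0.1]
    - [[0, 0, 0.022], [0, 0, 0], 0.1]

```text
time: 22.55
ee_pos: [0.6393, 0.1374, 0.1012]
tcp_rot: [180.0, -0.0, 95.4]
wrist_force: [-1.1, -0.3, 4.5]
opening: 0.0215
grasp_force: 40.3
```

>>> apply_moves:
  rows:
    - [[0, 0, 0], [0, 0, 0], 0.35]
    - [[0, 0, 0], [0, 0, 0], 0.5]
    - [[0, 0, 0], [0, 0, 0], 0.7]
    - [[0, 0, 0], [0, 0, 0], 0.7]
    - [[0, 0, 0], [0, 0, 0], 0.7]
    - [[0, 0, -0.3], [0, 0, 0], 0.7]
    - [[0, 0, -0.6], [0, 0, 0], 0.7]
    - [[0, 0, -0.9], [0, 0, 0], 0.7]
    - [[0, -0.4, -1.0], [0, 0, 0], 0.7]
    - [[0, -0.8, -1.0], [0, 0, 0], 0.7]
    - [[0, -0.9, -1.0], [0, 0, 0], 0.7]
    - [[0, -0.9, -1.0], [0, 0, 0], 0.7]
    - [[0, -0.9, -1.0], [0, 0, 0], 0.7]

```text
time: 23.85
ee_pos: [0.5501, 0.129, 0.201]
tcp_rot: [179.9, -0.0, 95.4]
wrist_force: [0.3, 0.3, 0.6]
opening: 0.0598
grasp_force: 0.0
```

```bash
python3 -c "
from h import *
f=grab('scene','sEnd');clips(f,.02);clips(f,.03)
cv2.imwrite('pics/sEndc.png',cv2.resize(f['p'][180:390,220:500,::-1],(800,600)))"
```

```text
[256. 225.] 650 0.065 [ 464.  -159.8] [87.3 33.7] 0.5
[449. 264.] 541 0.046 [482.3 176.3] [44.  19.6] 88.7
[271. 309.] 722 0.066 [661.8 -66.4] [24.5 33.6] 6.6
[319. 312.] 920 0.07 [654.   2.] [24.6 39.3] 4.3
[418. 321.] 1230 0.074 [641.  136.3] [25.  47.1] 5.5
[368. 318.] 531 0.062 [646.9  68.8] [24.7 25.8] 5.7
[455. 332.] 651 0.053 [634.5 198.8] [71.  48.9] 5.9
[257. 223.] 597 0.065 [ 463.4 -159.8] [86.2 33.7] 0.5
[450. 260.] 344 0.046 [479.9 176.4] [43.8 14.7] 88.1
[271. 306.] 586 0.066 [661.8 -66.5] [24.5 33.5] 7.0
[320. 309.] 762 0.07 [654.    1.8] [24.6 39. ] 4.3
[418. 318.] 1027 0.074 [641.  136.3] [25.  47.1] 5.5
[368. 316.] 439 0.062 [646.9  68.8] [24.7 25.8] 5.7
[451. 327.] 399 0.054 [636.4 180.6] [71.  12.4] 5.9
```

View pics/sEndc.png

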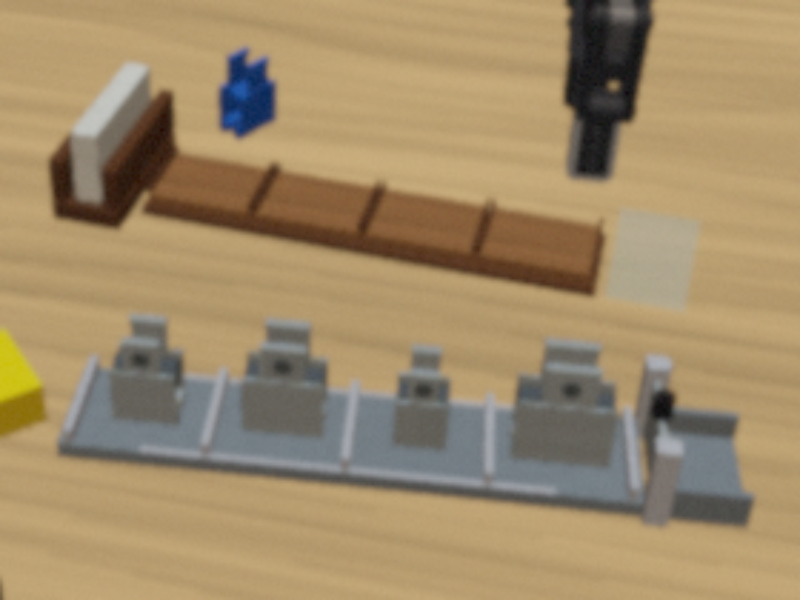

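All four clips stand upright and centred in their bays (crop x 147, 284, 422, 564), in the order medium, large, small, giant at the gate. The tops are 4 mm lower than on the rack, as expected, and the arm is clear.

```bash
python3 -c "
from workcell import bot
print(bot.job_done())"
```

```text
the job is handed in; nothing more can be done
None
```

I placed all four clips upright in their tray bays and let go of them: medium farthest from the gate, then large, small, and giant at the gate. I then handed the job in; the hand-in gave no pass/fail result.

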